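Open a sprung crate gate and hold it wide

TASK

I want to slide the lower tray out of the parts crate with both hands: lift the upper tray out by its handle, keep it level and set it down gently, centred on the rubber mat, because its hooked lip traps the gate. Then squeeze the catch on the crate's fixed front panel (it stays drawn back), and after that squeeze the spring catch on the gate and, keeping it squeezed as the gate starts to move, swing the gate out past its half-open detent until it stands about square to the crate's front. The gate closes by itself, so finish with the gripper still holding it wide, without letting go, and leave the other things on the bench where they are.

Things in the scene. Friction and masses are not known exactly. Their poses are not given: they have to be found in the camera images.
- crate: Plywood parts crate fixed to the bench, 190 (x) x 270 (y) x 125 mm high, open on top. Origin: centre of its underside. Its -x side is the front with the gate; +y is the left as seen facing that front. The right 181 mm of the front is the gate, the left 61 mm a fixed panel. The catch tabs stand 5 to 25 mm proud of the front face, up to 172 mm high.
- tray: Loose wooden upper tray, 156 (x) x 224 (y) x 45 mm, 0.5 kg with tools fixed in it, nested in the crate's mouth, underside 90 mm above the bench, axes as the crate's, about 5 mm play to front and back. Origin: centre of its underside. A steel lip at its -x side, 106 mm from the origin, hooks 22 mm down over the gate: lift 40 mm before moving sideways.
- tray_grip (a point): Centre of the tray's handle bar: a wooden bar 16 mm thick (x), 22 mm high and 124 mm long (along the tray's y), 86 mm above the tray's underside and 41 mm above its rim, free all round.
- mat: Black rubber bench mat lying flat, fixed, 190 (x) x 240 (y) x 3 mm. Origin: centre of its underside, so its top is 3 mm higher. The tray goes centred on it, best with its long side along the mat's y (turned either way).
- catch_a_grip (a point): First catch, on the fixed front panel: midway between its two upright steel tabs as squeezed together, 150 mm above the bench (tabs end at 172). Tabs 8 mm thick, 20 mm wide, squeezed along the crate's y. Outer faces from this point, unsqueezed: fixed tab 17.5 mm to +y, moving tab 32.5 mm to -y; squeezed 17.5 mm each side. 50 mm free beyond either tab.
- catch_a (a joint): Travel of the first catch's moving tab and bolt, m: 0 = bolt across the front of the gate, 0.015 = tabs fully squeezed, bolt drawn back; it clears the gate from 0.011. Moved with about 3 N against friction; it stays wherever it is left.
- catch_b_grip (a point): Second catch, on the gate (turns with it): midway between its two tabs as squeezed together, 150 mm above the bench, 122 mm from the hinge axis. Tabs as the first catch's, squeezed along the gate's width. Outer faces from this point, unsqueezed: fixed tab 17.5 mm to -y (hinge side), moving tab 32.5 mm to +y; squeezed 17.5 mm each side. Axes: the crate's, turned by the gate angle.
- catch_b (a joint): Travel of the second catch's moving tab and bolt, m: 0 = bolt in its keeper on the fixed panel, 0.015 = fully squeezed; it clears the keeper from 0.011. Sprung: 4 N to start, 7 N at full travel, and it springs out again when let go.
- gate_hinge (a point): A point on the gate's upright hinge axis, at the right front corner of the crate, 70 mm above the bench. The axes are the crate's.
- gate (a joint): Gate angle, rad: 0 shut, growing as its free (left) end swings out to the front, anticlockwise from above; stop at 1.75. A damped spring pulls it shut (0.05 N m shut, 0.25 wide open). A sprung plunger at the hinge resists between about 0.4 and 0.65 (with the spring 0.45 N m, 4 N at the catch); let go beyond it, the gate comes to rest half open against it near 0.85.
- gate_panel: The gate: three plywood boards, 181 mm wide, 12 mm thick, top 122 mm and lower edge 14 mm above the bench, with strap hinges and the second catch on its front. Origin: on the hinge axis at bench height; its free end is at y = +189 mm. At gate angle 0 its axes are the crate's.
- jar_mid (a point): Bystander: clear screw jar with a lid, 62 mm across, 92 mm high. Point: its centre.
- sander_mid (a point): Bystander: cork sanding block lying flat, 63 x 111 x 28 mm. Point: its centre.
- wheel_mid (a point): Bystander: dark grey pulley lying flat, 62 mm across, 26 mm high. Point: its centre.

How it is judged:
On the way, in this order (a step that is already met when the one before it is completed fails the run):
1. the upper tray is out of the crate and lies on the mat, let go, with the gate still shut (horizontal distance between tray and mat below 0.05 m and z of tray in the frame of mat below 0.008 m and angle between tray's own z axis and vertical below 0.06 rad and contact force between the fingers and tray below 0.3 N and linear speed of tray below 0.03 m/s and value of joint gate below 0.08 rad), for 0.2 s.
2. the first catch is squeezed and its bolt drawn back, the gate still shut (value of joint catch_a above 0.0115 m and value of joint gate below 0.15 rad), for 0.1 s.
3. then the second catch is squeezed, with the first still drawn back and the gate not yet past its detent (value of joint catch_b above 0.0105 m and value of joint catch_a above 0.01 m and value of joint gate below 0.3 rad), for 0.05 s.
4. the gate is swung past its detent (value of joint gate above 1 rad), for 0.05 s.
At the end, for the whole second after the job is handed in: The gate stands still at more than 1.3 rad (75 degrees), held there by the fingers (contact above 0.7 N) against its closing spring, not propped by the tray; the first catch is still drawn back (10 mm or more); the upper tray lies flat on the mat, its centre within 50 mm of the mat's (value of joint gate above 1.3 rad and velocity of joint gate between -0.1 and 0.1 rad/s and contact force between the fingers and gate_panel above 0.7 N and contact force between tray and gate_panel below 0.2 N and value of joint catch_a above 0.01 m and horizontal distance between tray and mat below 0.05 m and z of tray in the frame of mat below 0.008 m and angle between tray's own z axis and vertical below 0.06 rad); the arm keeps its last pose, push and grip.
It fails at once if the tray is tipped (angle between tray's own z axis and vertical above 0.4 rad).
It fails at once if the tray is dropped onto the mat (linear speed of tray above 0.7 m/s and horizontal distance between tray and mat below 0.15 m and z of tray in the frame of mat below 0.06 m).
It fails at once if the jar is moved (distance of jar_mid from where it was at the start of the episode above 0.04 m).
It fails at once if the sanding block is moved (distance of sander_mid from where it was at the start of the episode above 0.04 m).
It fails at once if the pulley is moved (distance of wheel_mid from where it was at the start of the episode above 0.04 m).
It also fails if it takes over 59 s, if anything falls off the work surface, if the arm or the gripper's body presses on something with over 40 N, if the wrist force passes 120 N, or if a joint passes its speed limit or range.

ROBOT

A 7-joint arm with a two-finger parallel gripper is mounted at the origin on a cart in front of the work surface, level with it; the furniture and walls round the work are solid. World frame = base frame: x ahead of the robot, y to its left, z up, the work surface at z = 0. Lengths are in m, angles in rad, forces in N, time in s.
With the tool pointing down it reaches from about 0.35 to 0.9 m from the base axis. Payload 8.1 kg.
Tool frame: the origin (TCP) lies at the centre of the arm's flange, where the gripper is bolted on; the fingertips stand 178 mm ahead of it and the grasp point (between the pads) lies 159 mm ahead of it; z points along the fingers, y is the line along which they close (so a half turn about z gives the same grasp; the last joint's range is limited). The gripper opens to 92 mm and grips with 3 to 60 N. Pads are 19 mm wide; open, the fingers measure 130 mm over their backs; the gripper's body (75 mm by 190 mm) begins 47 mm behind the grasp point.
Start: joints at [1.21, 0.434, 0.025, 1.573, -0.012, 1.134, -0.075], TCP at [0.159, -0.604, 0.405] pointing down, gripper open.
Joint ranges: [-2.62, 2.62], [-0.44, 2.09], [-1.27, 1.32], [0.08, 2.57], [-1.32, 4.46], [0.12, 2], [-2.74, 2.74]. Speed limits (rad/s): [2.22, 2.22, 3.01, 3.01, 3.14, 3.14, 3.14].

INTERFACE

Orientations are given as a rotation vector (axis times angle).
In Python, from cell import arm gives the robot as it stands. The module is installed in compiled form; this text tells all that it offers.
- The arm moves only by the shell command python3 -m inch 'ROWS' [FORCE]. ROWS is text: rows parted by semicolons, each of 5 numbers parted by spaces: the shift along the tool's x, y, z in m, then the turn about the tool's z in rad, then the finger opening in m, from 0 to 0.0918. In form: x y z roll fingers; .... A call has 1 to 5 rows; each row is the pose to reach, as a shift and turn from the pose commanded when the call began, along the tool's axes at that moment; what a row does not reach only later rows make up. A row lasts 1/10 s, in which the tool goes at most 50 mm and 8.59 degrees, less where a joint would pass 70% of its speed; a pose out of reach is approached as far as the arm can. A call with a gripper value outside its range is refused whole. The fingers move at their own pace and stop on an object; FORCE is the grip in N (left out, the last holds). Time passes only in rows, so rows that repeat a pose let the fingers close. It gives the time, the measured TCP pose, the force, the opening and the grip force at its end, in the units of the state.
- arm.observe(): the state, without advancing time (a new reading comes with each control period).
- arm.get_image(name): name is "scene" or "side" or "wrist"; returns the picture (420x560x3 uint8, red, green, blue); there is no depth.
- arm.get_calibration(name): a dict with "intrinsics" (3x3 intrinsics, pixels), "distortion" ([k1, k2, p1, p2, k3] as OpenCV has them; the pictures are not rectified), "pose" (4x4, takes a point from camera to world coordinates). Camera axes: x right, y up, looking along -z (the intrinsics and any distortion apply to the point x, -y, -z); pixel columns grow to the right and rows downward; lengths in m; the calibration is good to about 2 mm. A picture is of the moment at which its call begins: read the wrist's pose just before it. get_calibration takes no time and is no camera call; for the wrist camera it gives the pose at the moment of the call.
- arm.sign_off(): hands the job in; it is judged then, once.
Trained networks look in the newest picture that a camera, given by its name, has taken for a name from the list of things; names that differ only in an ending like _2 or _b are one class to them, and where a whole thing is asked for, a point or a joint stands for the part that bears it (a point fixed in the world has none). Each returns a list of dicts, best first, with "conf" (0 to 1); they miss things now and then, are a little off and sometimes report something else, mostly with a low value. They report only what shows in the picture. A call takes as long as a camera call.
- arm.look_for(camera, query): "point" ([row, column] in pixels, amid what is visible of it).
- arm.silhouettes(camera, query): "region" (420x560 bool, what is visible of it) and "point" ([row, column] in pixels, amid what is visible of it).
- arm.place_of(camera, query): "point" ([row, column] in pixels: a listed point, or the origin of a listed thing).
The state is a dict: "clock": time; "joints": joint angles; "dq": joint speeds; "joint_efforts": joint torques, N m; "position": TCP position; "ee_rot": TCP orientation; "force": force on the tool from outside, world axes, zero at the start; "ft_torque": the same for the moment, N m; "width": opening from 0.0 (shut) to 1.0 (fully open); "gripper_force": force on a finger pad.
Only numpy, scipy, OpenCV 4.12 (cv2) and the standard library are available. Lean on these libraries where they do the work, as an engineer would, in place of code of your own. Each camera call takes 0.05 s, during which the arm holds its last target. There are 200 camera calls.

## Working session

There is one attempt and no reset: what is moved stays moved. The work goes in short steps, Python scripts to look and compute and a shell command to move; the robot and the scene stay as the last step left them, time stands still between calls to the robot, and variables do not carry over. Pictures are saved under pics/ and viewed, at most 10 in all, crops included, and the job is handed in when it is done.

```bash
mkdir -p pics; cat > h.py <<'E'
import numpy as np, cv2
from cell import arm
from scipy.spatial.transform import Rotation as R
def ray(cam,pt,cal=None):
    c=cal or arm.get_calibration(cam); K=np.array(c["intrinsics"]);d=np.array(c["distortion"]);T=np.array(c["pose"])
    u=cv2.undistortPoints(np.array([[[pt[1],pt[0]]]],float),K,d)[0,0]
    v=T[:3,:3]@np.array([u[0],-u[1],-1]); return T[:3,3],v/np.linalg.norm(v)
def atz(cam,pt,z):
    o,v=ray(cam,pt); return o+v*(z-o[2])/v[2]
def tri(rs):
    A=0;b=0
    for o,v in rs:
        P=np.eye(3)-np.outer(v,v);A=A+P;b=b+P@o
    return np.linalg.solve(A,b)
def proj(cam,p):
    c=arm.get_calibration(cam); K=np.array(c["intrinsics"]);d=np.array(c["distortion"]);T=np.array(c["pose"])
    q=T[:3,:3].T@(np.array(p)-T[:3,3]); q=q*[1,-1,-1]
    return cv2.projectPoints(q.reshape(1,1,3),np.zeros(3),np.zeros(3),K,d)[0].ravel()[::-1]
def save(cam,n): cv2.imwrite(f"pics/{n}.png",cv2.cvtColor(arm.get_image(cam),cv2.COLOR_RGB2BGR))
E
python3 - <<'E'
from h import *
s=arm.observe();print({k:np.round(v,3) for k,v in s.items()})
for c in ["scene","side","wrist"]:
    save(c,c+"0")
    print(c,np.round(arm.get_calibration(c)["pose"],3)[:3].tolist())
names="crate tray tray_grip mat catch_a_grip catch_b_grip gate_hinge gate_panel jar_mid sander_mid wheel_mid".split()
for n in names:
    rs=[]
    for c in ["scene","side"]:
        r=arm.place_of(c,n)[:3]
        print(n,c,[(np.round(x["point"]).tolist(),round(x["conf"],2)) for x in r])
        if r: rs.append(ray(c,r[0]["point"]))
    if len(rs)==2: print("   ",np.round(tri(rs),3))
E
python3 -c "
import cv2
a=cv2.imread('pics/scene0.png');b=cv2.imread('pics/side0.png')
cv2.imwrite('pics/c0.png',cv2.resize(cv2.vconcat([a,b]),(400,600)))"
```

```text
{'clock': np.float64(0.0), 'joints': array([ 1.21 ,  0.435,  0.025,  1.574, -0.012,  1.134, -0.075]), 'dq': array([-0.001,  0.001,  0.001, -0.   , -0.001,  0.   , -0.   ]), 'joint_efforts': array([-1.0000e-03, -6.6785e+01,  9.8500e-01, -3.1447e+01, -6.1000e-02,
        4.3000e-02,  0.0000e+00]), 'position': array([ 0.159, -0.604,  0.404]), 'ee_rot': array([-3.114e+00, -4.040e-01,  1.000e-03]), 'force': array([ 0.272,  0.317, -0.092]), 'ft_torque': array([ 0.013, -0.01 ,  0.019]), 'gripper_force': np.float64(0.0), 'width': np.float64(1.0)}
scene [[-0.973, 0.127, -0.19, 0.354], [-0.228, -0.486, 0.844, 1.158], [0.014, 0.865, 0.502, 0.834]]
side [[-0.979, 0.129, -0.159, 0.381], [-0.204, -0.572, 0.795, 1.144], [0.012, 0.81, 0.586, 1.016]]
wrist [[0.255, 0.923, 0.288, 0.237], [-0.967, 0.244, 0.075, -0.584], [-0.001, -0.297, 0.955, 0.384]]
crate scene [([232.0, 272.0], 0.81)]
crate side [([244.0, 284.0], 0.76), ([303.0, 221.0], 0.7)]
    [ 0.643 -0.141 -0.104]
tray scene [([205.0, 275.0], 0.61)]
tray side [([225.0, 286.0], 0.57), ([211.0, 312.0], 0.19)]
    [0.605 0.009 0.115]
tray_grip sce
[... 278 characters left out ...]

catch_b_grip scene [([190.0, 300.0], 0.74), ([191.0, 304.0], 0.52)]
catch_b_grip side [([211.0, 310.0], 0.84), ([181.0, 333.0], 0.61)]
    [0.526 0.006 0.182]
gate_hinge scene [([190.0, 303.0], 0.75)]
gate_hinge side [([208.0, 308.0], 0.55)]
    [ 0.535 -0.068  0.142]
gate_panel scene [([208.0, 301.0], 0.79)]
gate_panel side [([220.0, 308.0], 0.79), ([202.0, 283.0], 0.41), ([224.0, 284.0], 0.38)]
    [ 0.556 -0.221 -0.028]
jar_mid scene [([169.0, 293.0], 0.49)]
jar_mid side [([182.0, 299.0], 0.89)]
    [ 0.595 -0.216  0.145]
sander_mid scene [([176.0, 323.0], 0.56)]
sander_mid side []
wheel_mid scene [([279.0, 212.0], 0.73)]
wheel_mid side [([302.0, 218.0], 0.84)]
    [ 0.784  0.2   -0.09 ]
```

View pics/scene0.png

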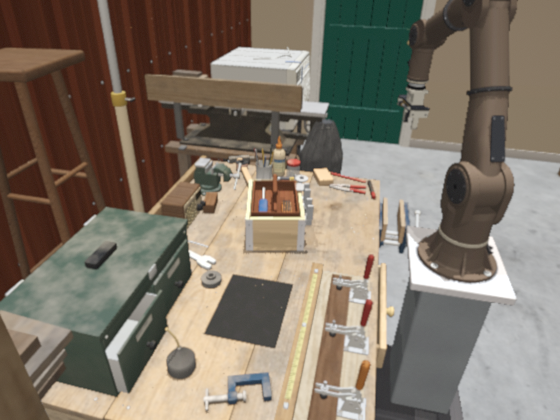

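View pics/side0.png

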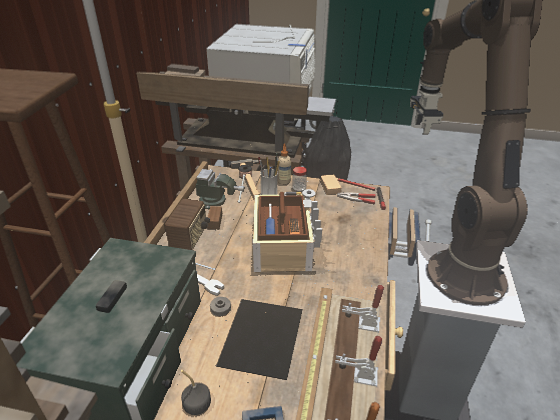

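The crate is at about row 215, col 275 in the scene view. The mat is at (309,252), the pulley at (279,212), the jar at about (169,293) and the cork block at (176,323). The catches are on the crate's right edge, facing the robot.

```bash
python3 - <<'E'
from h import *
arm.get_image("scene");arm.get_image("side")
for n,z in dict(tray_grip=.176,mat=0,catch_a_grip=.15,catch_b_grip=.15,gate_hinge=.07,jar_mid=.046,sander_mid=.014,wheel_mid=.013,crate=0,tray=.09).items():
    for c in ["scene","side"]:
        for r in arm.place_of(c,n)[:2]: print(n,c,round(r["conf"],2),np.round(atz(c,r["point"],z),3))
s=arm.observe();M=R.from_rotvec(s["ee_rot"]).as_matrix();print(np.round(M,3))
T=np.array(arm.get_calibration("wrist")["pose"]);print("cam in tool",np.round(M.T@(T[:3,3]-s["position"]),3),np.round(M.T@T[:3,:3],3), arm.get_calibration("wrist")["intrinsics"])
print("to above crate", np.round(M.T@(np.array([0.50,-0.08,0.5])-s["position"]),3))
E
```

```text
tray_grip side 0.73 [ 0.631 -0.043  0.176]
mat scene 0.67 [0.59  0.369 0.   ]
mat side 0.61 [0.592 0.39  0.   ]
catch_a_grip side 0.89 [0.491 0.067 0.15 ]
catch_b_grip scene 0.7 [ 0.525 -0.066  0.15 ]
catch_b_grip side 0.75 [ 0.526 -0.05   0.15 ]
gate_hinge scene 0.65 [ 0.553 -0.178  0.07 ]
gate_hinge side 0.92 [ 0.559 -0.17   0.07 ]
jar_mid scene 0.74 [ 0.633 -0.406  0.046]
jar_mid side 0.58 [ 0.62  -0.373  0.046]
sander_mid scene 0.58 [ 0.492 -0.424  0.014]
sander_mid side 0.64 [ 0.487 -0.444  0.014]
wheel_mid scene 0.59 [0.735 0.314 0.013]
wheel_mid side 0.82 [0.752 0.292 0.013]
crate scene 0.65 [0.614 0.005 0.   ]
tray scene 0.88 [ 0.618 -0.015  0.09 ]
tray scene 0.26 [0.601 0.112 0.09 ]
tray side 0.66 [ 0.62  -0.033  0.09 ]
tray side 0.62 [ 0.533 -0.137  0.09 ]
[[ 0.967  0.255 -0.   ]
 [ 0.255 -0.967 -0.   ]
 [-0.     0.    -1.   ]]
cam in tool [0.081 0.    0.02 ] [[-0.     0.955  0.297]
 [ 1.     0.    -0.   ]
 [-0.     0.297 -0.955]] [[305.87812419   0.         274.67444215]
 [  0.         305.87812419 209.74604998]
 [  0.           0.           1.        ]]
to above crate [ 0.463 -0.42  -0.095]
```

```bash
python3 -m inch '0.035 -0.03 -0.02 0 0.0918; 0.07 -0.06 -0.04 0 0.0918; 0.105 -0.09 -0.06 0 0.0918; 0.14 -0.12 -0.08 0 0.0918; 0.175 -0.15 -0.10 0 0.0918'; python3 -m inch '0.037 -0.03 -0.01 0 0.0918; 0.074 -0.06 -0.02 0 0.0918; 0.11 -0.09 -0.03 0 0.0918; 0.147 -0.12 -0.04 0 0.0918; 0.183 -0.15 -0.05 0 0.0918';python3 -m inch '0.037 -0.03 0 0 0.0918; 0.074 -0.06 0 0 0.0918; 0.11 -0.09 0 0 0.0918; 0.147 -0.12 0 0 0.0918; 0.183 -0.14 0 0 0.0918'
```

```text
clock: 2.85
position: [0.2903, -0.4139, 0.5052]
ee_rot: [3.115, 0.403, 0.0]
force: [1.0, 0.5, 0.1]
width: 0.998
gripper_force: 0.0
clock: 3.35
position: [0.4291, -0.2221, 0.555]
ee_rot: [3.115, 0.403, 0.001]
force: [1.0, -0.3, -0.0]
width: 0.998
gripper_force: 0.0
clock: 3.85
position: [0.5703, -0.0391, 0.5546]
ee_rot: [-3.115, -0.406, -0.001]
force: [-0.0, -1.0, 1.1]
width: 1.002
gripper_force: 0.0
```

```bash
python3 - <<'E'
from h import *
s=arm.observe();M=R.from_rotvec(s["ee_rot"]).as_matrix();print(np.round(s["position"],3),np.round(M,3),np.round(s["joints"],2))
save("wrist","w1")
for n,z in dict(tray_grip=.176,mat=0,catch_a_grip=.15,catch_b_grip=.15,gate_hinge=.07,crate=0,tray=.09,gate_panel=0,jar_mid=.046,sander_mid=.014,wheel_mid=.013).items():
    for r in arm.place_of("wrist",n)[:2]: print(n,round(r["conf"],2),np.round(r["point"]),np.round(atz("wrist",r["point"],z),3))
E
```

```text
[ 0.57  -0.039  0.555] [[ 0.967  0.257  0.001]
 [ 0.257 -0.967  0.001]
 [ 0.001 -0.    -1.   ]] [ 0.26  0.3  -0.4   1.43  0.11  1.44 -1.44]
tray_grip 0.84 [138. 273.] [ 0.625 -0.019  0.176]
mat 0.89 [80. 26.] [0.594 0.377 0.   ]
catch_a_grip 0.59 [220. 189.] [0.49  0.054 0.15 ]
catch_b_grip 0.65 [224. 280.] [ 0.515 -0.065  0.15 ]
gate_hinge 0.67 [204. 353.] [ 0.548 -0.177  0.07 ]
gate_hinge 0.49 [221. 189.] [0.455 0.069 0.07 ]
tray 0.8 [136. 274.] [ 0.62  -0.031  0.09 ]
gate_panel 0.82 [192. 342.] [ 0.55  -0.174  0.   ]
jar_mid 0.79 [189. 496.] [ 0.626 -0.4    0.046]
sander_mid 0.72 [258. 471.] [ 0.494 -0.44   0.014]
```

View pics/w1.png

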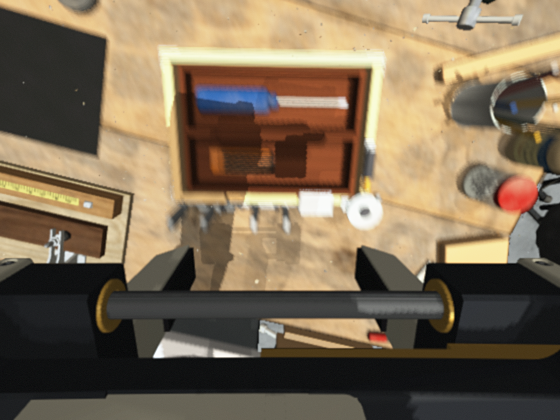

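The view shows the crate square to the tool. The tray's handle runs along row ~135, the tabs sit at row ~215 (cols 178–285), and the mat is at the upper left. I'll roll +90° above the handle and measure the mat's orientation.

```bash
python3 -m inch '0.015 0 0.025 0.14 0.0918; 0.03 0 0.05 0.28 0.0918; 0.054 -0.003 0.08 0.42 0.0918; 0.054 -0.003 0.105 0.56 0.0918; 0.054 -0.003 0.105 0.7 0.0918' 40; python3 -m inch '0 0 0 0.14 0.0918; 0 0 0 0.28 0.0918; 0 0 0 0.42 0.0918; 0 0 0 0.56 0.0918; 0 0 0 0.7 0.0918'; python3 -m inch '0 0 0 0.14 0.0918; 0 0 0 0.17 0.0918';  python3 - <<'E'
from h import *
s=arm.observe();M=R.from_rotvec(s["ee_rot"]).as_matrix();print(np.round(s["position"],3),np.round(M,3),np.round(s["joints"],2))
save("wrist","w2")
for n,z in dict(tray_grip=.176,tray=.09,catch_a_grip=.15,catch_b_grip=.15,jar_mid=.046).items():
    for r in arm.place_of("wrist",n)[:2]: print(n,round(r["conf"],2),np.round(r["point"]),np.round(atz("wrist",r["point"],z),3))
for c in ["scene","side"]:
    arm.get_image(c)
    r=arm.silhouettes(c,"mat")[0]
    ct=max(cv2.findContours(r["region"].astype(np.uint8),0,2)[0],key=cv2.contourArea)[:,0]
    P=np.array([atz(c,(p[1],p[0]),.003)[:2] for p in ct])
    print(c,round(r["conf"],2),cv2.minAreaRect((P*1000).astype(np.float32)))
E
```

```text
clock: 4.95
position: [0.6206, -0.0255, 0.4449]
ee_rot: [3.062, -0.697, -0.01]
force: [-0.1, -0.0, 0.0]
width: 1.0
gripper_force: 0.0
clock: 5.45
position: [0.6209, -0.0258, 0.449]
ee_rot: [-2.64, 1.701, 0.002]
force: [0.2, -0.6, -0.7]
width: 0.996
gripper_force: 0.0
clock: 5.65
position: [0.6209, -0.0263, 0.4485]
ee_rot: [2.493, -1.91, -0.003]
force: [0.7, -0.5, -1.6]
width: 0.999
gripper_force: 0.0
[ 0.621 -0.026  0.448] [[ 0.26  -0.966 -0.002]
 [-0.966 -0.26   0.   ]
 [-0.001  0.002 -1.   ]] [-0.37  0.42  0.47  1.55 -0.2   1.23 -2.74]
tray_grip 0.75 [212. 271.] [ 0.624 -0.025  0.176]
tray 0.79 [192. 273.] [ 0.622 -0.022  0.09 ]
catch_a_grip 0.75 [310. 378.] [0.485 0.058 0.15 ]
catch_b_grip 0.87 [202. 390.] [ 0.517 -0.055  0.15 ]
jar_mid 0.59 [200. 392.] [ 0.468 -0.04   0.046]
scene 0.71 ((592.7256469726562, 377.45263671875), (193.07923889160156, 245.1899871826172), 0.2532992660999298)
side 0.73 ((546.1873168945312, -230.5509033203125), (167.9305419921875, 48.89213562011719), 87.25799560546875)
```

View pics/w2.png

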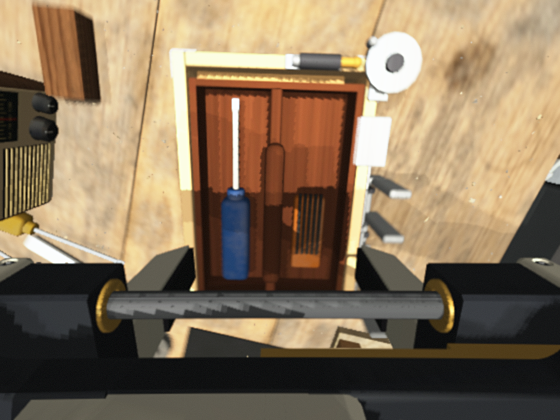

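The bar is vertical at cols 265–283 and centred under the tool. Joint 7 is at its limit this way round, so I'll turn half round (same grasp) and go down.

```bash
for i in 1 2 3 4; do :; done; python3 -m inch '0 0 0 -0.149 0.0918; 0 0 0 -0.298 0.0918; 0 0 0 -0.447 0.0918; 0 0 0 -0.596 0.0918; 0 0 0 -0.745 0.0918' >/dev/null; python3 -m inch '0 0 0 -0.149 0.0918; 0 0 0 -0.298 0.0918; 0 0 0 -0.447 0.0918; 0 0 0 -0.596 0.0918; 0 0 0 -0.745 0.0918' >/dev/null;  python3 -m inch '0 0 0 -0.149 0.0918; 0 0 0 -0.298 0.0918; 0 0 0 -0.447 0.0918; 0 0 0 -0.596 0.0918; 0 0 0 -0.745 0.0918' >/dev/null;  python3 -m inch '0 0 0 -0.149 0.0918; 0 0 0 -0.298 0.0918; 0 0 0 -0.447 0.0918; 0 0 0 -0.596 0.0918; 0 0 0 -0.745 0.0918' >/dev/null; python3 -m inch '0 0 0 -0.15 0.0918; 0 0 0 -0.15 0.0918; 0 0 0 -0.15 0.0918'; python3 - <<'E'
from h import *
s=arm.observe();M=R.from_rotvec(s["ee_rot"]).as_matrix();print(np.round(s["position"],3),np.round(M,3),np.round(s["joints"],2))
arm.get_image("wrist")
for n,z in dict(tray_grip=.176,tray=.09,catch_a_grip=.15,catch_b_grip=.15).items():
    for r in arm.place_of("wrist",n)[:2]: print(n,round(r["conf"],2),np.round(r["point"]),np.round(atz("wrist",r["point"],z),3))
E
```

```text
clock: 8.45
position: [0.6212, -0.0261, 0.4486]
ee_rot: [-1.925, -2.481, 0.001]
force: [-0.8, 1.3, -0.6]
width: 1.001
gripper_force: 0.0
[ 0.621 -0.026  0.449] [[-0.248  0.969 -0.002]
 [ 0.969  0.248  0.   ]
 [ 0.001 -0.001 -1.   ]] [ 0.1   0.41 -0.2   1.5   0.09  1.24  0.13]
tray_grip 0.81 [211. 275.] [ 0.621 -0.025  0.176]
tray 0.61 [188. 276.] [ 0.622 -0.024  0.09 ]
catch_a_grip 0.6 [ 69. 147.] [0.489 0.06  0.15 ]
catch_b_grip 0.95 [207. 163.] [ 0.519 -0.055  0.15 ]
```

```bash
python3 -m inch '0 0.001 0.035 0 0.0918; 0 0.001 0.07 0 0.0918; 0 0.001 0.1 0 0.0918; 0 0.001 0.114 0 0.0918; 0 0.001 0.114 0 0.0918' 40; python3 -m inch '0 0 0 0 0; 0 0 0 0 0; 0 0 0 0 0; 0 0 0 0 0; 0 0 0 0 0' 40; python3 -m inch '0 0 -0.01 0 0; 0 0 -0.025 0 0; 0 0 -0.045 0 0; 0 0 -0.07 0 0; 0 0 -0.1 0 0'
```

```text
clock: 9.2
position: [0.6215, -0.0251, 0.3328]
ee_rot: [-1.918, -2.483, 0.005]
force: [-0.8, 0.3, -0.5]
width: 1.001
gripper_force: 0.0
clock: 9.7
position: [0.6221, -0.0252, 0.3351]
ee_rot: [-1.919, -2.486, 0.001]
force: [-1.0, -0.6, 0.0]
width: 0.615
gripper_force: 0.0
clock: 10.2
position: [0.6219, -0.0252, 0.4356]
ee_rot: [-1.918, -2.485, 0.003]
force: [1.0, -0.3, 0.3]
width: 0.181
gripper_force: 0.0
```

The fingers were still closing when I lifted, so the hand came up empty and nothing moved. I'll open and repeat with a longer close.

```bash
python3 -m inch '0 0 0 0 0.07; 0 0 0 0 0.07; 0 0 0 0 0.07; 0 0 0 0 0.07; 0 0 0 0 0.07' 40; python3 -m inch '0 0 0 0 0.07; 0 0 0.03 0 0.07; 0 0 0.06 0 0.07; 0 0 0.09 0 0.07; 0 0 0.1 0 0.07';python3 -m inch '0 0 0 0 0; 0 0 0 0 0; 0 0 0 0 0; 0 0 0 0 0; 0 0 0 0 0' 40;python3 -m inch '0 0 0 0 0; 0 0 0 0 0; 0 0 0 0 0; 0 0 0 0 0; 0 0 0 0 0' 40
```

```text
clock: 10.7
position: [0.622, -0.0252, 0.4336]
ee_rot: [-1.918, -2.485, 0.003]
force: [0.0, -0.1, 0.4]
width: 0.561
gripper_force: 0.0
clock: 11.2
position: [0.6209, -0.0253, 0.3313]
ee_rot: [-1.916, -2.483, 0.007]
force: [-0.2, -0.3, 0.5]
width: 0.762
gripper_force: 0.0
clock: 11.7
position: [0.6222, -0.0251, 0.3354]
ee_rot: [-1.92, -2.487, 0.0]
force: [-1.0, -0.3, -1.4]
width: 0.374
gripper_force: 0.0
clock: 12.2
position: [0.622, -0.0252, 0.3346]
ee_rot: [-1.919, -2.486, 0.002]
force: [0.1, 0.9, 2.6]
width: 0.171
gripper_force: 39.9
```

```bash
python3 -m inch '0 0 -0.008 0 0; 0 0 -0.02 0 0; 0 0 -0.035 0 0; 0 0 -0.05 0 0; 0 0 -0.065 0 0'; python3 -m inch '0 0 -0.015 0 0; 0 0 -0.03 0 0; 0 0 -0.045 0 0; 0 0 -0.055 0 0; 0 0 -0.055 0 0';python3 - <<'E'
from h import *
s=arm.observe();M=R.from_rotvec(s["ee_rot"]).as_matrix();print(np.round(s["position"],3),np.round(M,3),np.round(s["force"],1),np.round(s["ft_torque"],2))
print("to mat",np.round(M.T@(np.array([.593,.378,s["position"][2]])-s["position"]),3))
save("wrist","w3")
for r in arm.place_of("wrist","tray_grip")[:1]+arm.place_of("wrist","tray")[:1]: print(r)
E
```

```text
clock: 12.7
position: [0.622, -0.0251, 0.4007]
ee_rot: [-1.919, -2.486, 0.002]
force: [-0.5, 0.6, -4.8]
width: 0.171
gripper_force: 39.9
clock: 13.2
position: [0.6224, -0.0251, 0.4564]
ee_rot: [1.919, 2.486, 0.001]
force: [-0.2, 0.3, -4.0]
width: 0.171
gripper_force: 39.9
[ 0.622 -0.025  0.456] [[-0.253  0.967  0.001]
 [ 0.967  0.253  0.   ]
 [-0.     0.001 -1.   ]] [-0.2  0.3 -4. ] [-0.03 -0.21 -0.05]
to mat [ 0.397  0.074 -0.   ]
{'point': [277.5, 270.7], 'conf': 0.9}
{'point': [217.7, 276.4], 'conf': 0.69}
```

View pics/w3.png

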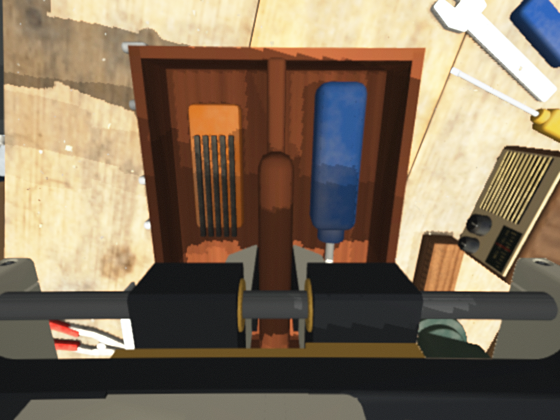

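The tray hangs level in the fingers, with the bar at cols 260–292 and clear of the crate. I'll carry it to the mat.

```bash
python3 -m inch '0.02 0.004 0 0.02 0; 0.05 0.009 0 0.05 0; 0.085 0.016 0 0.08 0; 0.125 0.023 0 0.11 0; 0.165 0.031 0 0.14 0'; python3 - <<'E'
from h import *
s=arm.observe();M=R.from_rotvec(s["ee_rot"]).as_matrix()
print("to mat",np.round(M.T@(np.array([.593,.378,s["position"][2]])-s["position"]),3),np.arctan2(M[1,1],M[0,1]))
E
```

```text
clock: 13.85
position: [0.61, 0.1434, 0.4535]
ee_rot: [-2.09, -2.343, 0.004]
force: [0.8, -0.2, -3.8]
width: 0.175
gripper_force: 39.9
to mat [ 0.235  0.01  -0.   ] 0.11398174896291785
```

```bash
python3 -m inch '0.04 0.002 0 0.03 0; 0.08 0.004 0 0.06 0; 0.12 0.006 0 0.09 0; 0.16 0.008 0 0.114 0; 0.195 0.009 0 0.114 0'; python3 -m inch '0.025 0.001 0 0 0; 0.038 0.001 0 0 0; 0.039 0.001 0 0 0; 0.039 0.001 0 0 0';python3 - <<'E'
from h import *
s=arm.observe();M=R.from_rotvec(s["ee_rot"]).as_matrix()
print(np.round(s["position"],3),"to mat",np.round(M.T@(np.array([.593,.378,s["position"][2]])-s["position"]),3),np.arctan2(M[1,1],M[0,1]))
for c in ["scene","side","wrist"]:
    arm.get_image(c)
    for n,z in (("tray",.213),("mat",0)):
        for r in arm.place_of(c,n)[:1]: print(c,n,round(r["conf"],2),np.round(atz(c,r["point"],z),3))
arm.get_image("scene")
r=arm.silhouettes("scene","mat")[0];print(r["region"].sum())
E
```

```text
clock: 14.35
position: [0.5961, 0.3393, 0.4532]
ee_rot: [-2.218, -2.222, 0.005]
force: [0.9, 0.5, -4.5]
width: 0.168
gripper_force: 39.9
clock: 14.75
position: [0.5982, 0.3748, 0.4539]
ee_rot: [-2.22, -2.222, 0.005]
force: [0.9, -0.3, -3.8]
width: 0.172
gripper_force: 39.9
[0.598 0.375 0.454] to mat [ 0.003 -0.005  0.   ] 0.0009285346819489036
scene tray 0.7 [0.598 0.375 0.213]
scene mat 0.8 [0.591 0.383 0.   ]
side tray 0.66 [0.597 0.371 0.213]
side mat 0.72 [0.587 0.383 0.   ]
wrist tray 0.66 [0.598 0.379 0.213]
4513
```

```bash
python3 -m inch '0.003 -0.006 0.02 0 0; 0.003 -0.006 0.055 0 0; 0.003 -0.006 0.09 0 0; 0.003 -0.006 0.125 0 0; 0.003 -0.006 0.155 0 0'; python3 -m inch '0 0 0.018 0 0; 0 0 0.03 0 0; 0 0 0.037 0 0; 0 0 0.041 0 0; 0 0 0.044 0 0';  python3 -m inch '0 0 0.002 0 0; 0 0 0.004 0 0; 0 0 0.006 0 0; 0 0 0.008 0 0; 0 0 0.008 0 0'
```

```text
clock: 15.8
position: [0.5912, 0.3788, 0.2977]
ee_rot: [-2.218, -2.223, 0.003]
force: [1.0, 0.2, -3.5]
width: 0.173
gripper_force: 39.9
clock: 16.3
position: [0.5917, 0.3793, 0.2562]
ee_rot: [-2.219, -2.223, -0.0]
force: [-1.2, -0.6, -4.3]
width: 0.169
gripper_force: 39.9
clock: 16.8
position: [0.5914, 0.3791, 0.2477]
ee_rot: [-2.218, -2.223, 0.001]
force: [0.7, -0.2, -3.7]
width: 0.168
gripper_force: 39.9
```

```bash
python3 -m inch '0 0 0.001 0 0; 0 0 0.002 0 0; 0 0 0.002 0 0'; python3 -m inch '0 0 0.001 0 0; 0 0 0.002 0 0; 0 0 0.002 0 0'
```

```text
clock: 17.1
position: [0.5913, 0.3791, 0.2477]
ee_rot: [-2.219, -2.223, 0.0]
force: [-5.1, -4.2, 12.5]
width: 0.169
gripper_force: 39.9
clock: 17.4
position: [0.5912, 0.379, 0.2476]
ee_rot: [-2.219, -2.223, -0.0]
force: [-10.4, -9.0, 28.2]
width: 0.175
gripper_force: 39.9
```

```bash
python3 -m inch '0 0 -0.003 0 0; 0 0 -0.003 0 0.06; 0 0 -0.003 0 0.06; 0 0 -0.003 0 0.06; 0 0 -0.003 0 0.06'; python3 -m inch '0 0 0 0 0.06; 0 0 0 0 0.06; 0 0 0 0 0.06; 0 0 -0.02 0 0.06; 0 0 -0.05 0 0.08';python3 -m inch '0 0 -0.04 0 0.08; 0 0 -0.08 0 0.08; 0 0 -0.12 0 0.08; 0 0 -0.16 0 0.08; 0 0 -0.17 0 0.08';python3 - <<'E'
from h import *
s=arm.observe();M=R.from_rotvec(s["ee_rot"]).as_matrix()
print(np.round(s["position"],3),np.arctan2(M[1,1],M[0,1]),np.round(s["joints"],2))
for c in ["scene","side","wrist"]:
    arm.get_image(c)
    for n,z in (("tray",.003),("tray_grip",.089),("catch_a_grip",.15),("catch_b_grip",.15)):
        for r in arm.place_of(c,n)[:1]: print(c,n,round(r["conf"],2),np.round(atz(c,r["point"],z),3))
# goal: above catch a, tool x = crate x
y=.257; print("roll needed", np.arctan2(M[1,0],M[0,0])-y)
print("to a",np.round(M.T@(np.array([.488,.06,.40])-s["position"]),3))
E
```

```text
clock: 17.9
position: [0.5914, 0.3791, 0.2462]
ee_rot: [-2.218, -2.223, 0.002]
force: [-0.4, 0.1, 0.0]
width: 0.472
gripper_force: 0.0
clock: 18.4
position: [0.5908, 0.3785, 0.295]
ee_rot: [-2.218, -2.222, 0.009]
force: [-0.2, 0.9, 0.5]
width: 0.705
gripper_force: 0.0
clock: 18.9
position: [0.592, 0.3794, 0.4723]
ee_rot: [-2.219, -2.223, -0.01]
force: [0.6, 0.7, 0.4]
width: 0.869
gripper_force: 0.0
[0.592 0.379 0.472] 0.0017946850135382173 [-0.52  0.54 -0.22  1.24  0.12  1.37 -0.73]
scene tray 0.58 [0.589 0.381 0.003]
scene tray_grip 0.95 [0.592 0.385 0.089]
scene catch_a_grip 0.79 [0.493 0.057 0.15 ]
scene catch_b_grip 0.65 [ 0.529 -0.069  0.15 ]
side tray 0.64 [0.582 0.377 0.003]
side tray_grip 0.94 [0.589 0.375 0.089]
side catch_a_grip 0.87 [0.498 0.065 0.15 ]
side catch_b_grip 0.97 [ 0.526 -0.05   0.15 ]
wrist tray 0.71 [0.593 0.384 0.003]
wrist tray_grip 0.86 [0.59  0.38  0.089]
roll needed 1.3156127321638658
to a [-0.32  -0.105  0.07 ]
```

```bash
python3 -m inch '-0.04 -0.009 0 0.146 0.0918; -0.08 -0.018 0 0.292 0.0918; -0.12 -0.027 0 0.438 0.0918; -0.16 -0.036 0 0.584 0.0918; -0.2 -0.045 0 0.73 0.0918'; python3 - <<'E'
from h import *
s=arm.observe();M=R.from_rotvec(s["ee_rot"]).as_matrix()
print("roll needed", np.arctan2(M[1,0],M[0,0])-.257)
print("to",np.round(M.T@(np.array([.505,.0,.45])-s["position"]),3))
E
```

```text
clock: 20.15
position: [0.5465, 0.1773, 0.4669]
ee_rot: [-2.87, -1.276, 0.002]
force: [0.3, -0.4, 0.3]
width: 1.001
gripper_force: 0.0
roll needed 0.5795960819887263
to [-0.159  0.088  0.017]
```

```bash
python3 -m inch '-0.035 0.019 0 0.14 0.0918; -0.07 0.038 0.005 0.28 0.0918; -0.105 0.058 0.01 0.42 0.0918; -0.14 0.077 0.017 0.56 0.0918; -0.159 0.088 0.017 0.58 0.0918'; python3 -m inch '0 0 0 0 0.0918'; python3 - <<'E'
from h import *
s=arm.observe();M=R.from_rotvec(s["ee_rot"]).as_matrix()
print(np.round(s["position"],3),np.arctan2(M[1,0],M[0,0]),np.round(s["joints"],2))
save("wrist","w4")
for n,z in (("catch_a_grip",.15),("catch_b_grip",.15),("gate_hinge",.07),("gate_panel",0),("crate",0)):
    for r in arm.place_of("wrist",n)[:2]: print(n,np.round(r["point"]),round(r["conf"],2),np.round(atz("wrist",r["point"],z),3))
E
```

```text
clock: 20.65
position: [0.5058, -0.0016, 0.4494]
ee_rot: [3.115, 0.401, -0.004]
force: [-0.5, -0.3, 0.4]
width: 1.001
gripper_force: 0.0
clock: 20.75
position: [0.5065, -0.0015, 0.4502]
ee_rot: [3.114, 0.407, -0.002]
force: [0.3, 0.5, -0.5]
width: 0.999
gripper_force: 0.0
[ 0.506 -0.001  0.45 ] 0.2597804806603156 [-0.19  0.2   0.11  1.79 -0.02  1.15 -1.39]
catch_a_grip [205. 210.] 0.93 [0.489 0.062 0.15 ]
catch_b_grip [207. 336.] 0.82 [ 0.519 -0.054  0.15 ]
gate_hinge [183. 421.] 0.88 [ 0.556 -0.164  0.07 ]
gate_panel [172. 396.] 0.83 [ 0.555 -0.162  0.   ]
crate [ 95. 312.] 0.6 [ 0.621 -0.017  0.   ]
crate [209. 333.] 0.58 [ 0.479 -0.093  0.   ]
```

View pics/w4.png

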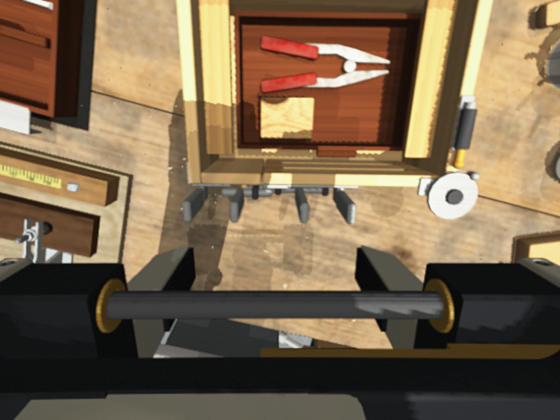

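Catch A's tabs are at cols ~192 and 236 and catch B's at ~303 and 346, both near row 205. That fits the estimates. Going down on catch A.

```bash
python3 -m inch '0 -0.035 0.02 0 0.0918; 0 -0.065 0.05 0 0.0918; 0 -0.065 0.08 0 0.0918; 0 -0.065 0.08 0 0.0918' 15; python3 - <<'E'
from h import *
s=arm.observe();M=R.from_rotvec(s["ee_rot"]).as_matrix()
print(np.round(s["position"],3),np.arctan2(M[1,0],M[0,0]))
save("wrist","w5")
for n,z in (("catch_a_grip",.15),("catch_b_grip",.15)):
    for r in arm.place_of("wrist",n)[:2]:
        p=atz("wrist",r["point"],z);print(n,np.round(r["point"]),round(r["conf"],2),np.round(p,3),"tool",np.round(M.T@(p-s["position"]),3))
E
```

```text
clock: 21.45
position: [0.4886, 0.0659, 0.3667]
ee_rot: [3.113, 0.418, -0.013]
force: [-1.1, -0.8, 0.8]
width: 0.998
gripper_force: 0.0
[0.489 0.066 0.367] 0.26672702619667604
catch_b_grip [243. 456.] 0.9 [ 0.518 -0.061  0.15 ] tool [-0.004  0.131  0.217]
```

View pics/w5.png

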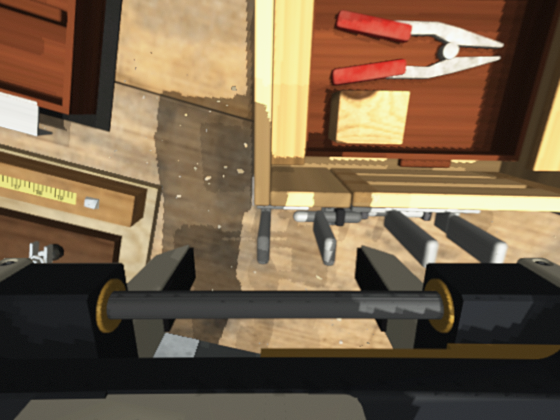

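The catch A tabs are at cols 264 and 326, and the fingers are centred at col 275. The squeeze centre is about 5 mm to the right, so I'll shift, descend and squeeze.

```bash
python3 -m inch '-0.001 0.005 0.02 -0.005 0.0918; -0.001 0.005 0.045 -0.005 0.0918; -0.001 0.005 0.061 -0.005 0.0918; -0.001 0.005 0.061 -0.005 0.0918; -0.001 0.005 0.061 -0.005 0.0918'; python3 -m inch '0 0 0 0 0; 0 0 0 0 0; 0 0 0 0 0; 0 0 0 0 0; 0 0 0 0 0' 15; python3 -m inch '0 0 0 0 0; 0 0 0 0 0; 0 0 0 0 0; 0 0 0 0 0' 15
```

```text
clock: 22.1
position: [0.491, 0.0591, 0.3102]
ee_rot: [-3.113, -0.418, 0.0]
force: [0.6, 0.6, 0.3]
width: 1.001
gripper_force: 0.0
clock: 22.6
position: [0.4904, 0.059, 0.309]
ee_rot: [3.113, 0.419, -0.002]
force: [1.0, -2.3, 1.7]
width: 0.612
gripper_force: 1.6
clock: 23.0
position: [0.4902, 0.0605, 0.3089]
ee_rot: [-3.112, -0.421, 0.002]
force: [-0.3, 4.6, 3.4]
width: 0.377
gripper_force: 15.0
```

Fully squeezed: 34.6 mm across the tabs. Releasing and going to catch B.

```bash
python3 -m inch '0 0 0 0 0.0918; 0 0 0 0 0.0918; 0 0 0 0 0.0918; 0 0 0 0 0.0918; 0 0 0 0 0.0918'; python3 -m inch '0 0 0 0 0.0918; 0 0 0 0 0.0918; 0 0 -0.02 0 0.0918; 0 0 -0.045 0 0.0918; 0 0 -0.06 0 0.0918'; python3 -m inch '0 0.04 0 0 0.0918; 0 0.08 0 0 0.0918; 0 0.12 0 0 0.0918; 0 0.12 0 0 0.0918; 0 0.12 0 0 0.0918';  python3 - <<'E'
from h import *
s=arm.observe();M=R.from_rotvec(s["ee_rot"]).as_matrix()
print(np.round(s["position"],3),np.arctan2(M[1,0],M[0,0]),np.round(s["joints"],2))
save("wrist","w6")
for n,z in (("catch_a_grip",.15),("catch_b_grip",.15),("gate_hinge",.07)):
    for r in arm.place_of("wrist",n)[:2]:
        p=atz("wrist",r["point"],z);print(n,np.round(r["point"]),round(r["conf"],2),np.round(p,3),"tool",np.round(M.T@(p-s["position"]),3))
E
```

```text
clock: 23.5
position: [0.4901, 0.0592, 0.3086]
ee_rot: [-3.113, -0.419, 0.003]
force: [0.4, 0.2, -0.2]
width: 0.763
gripper_force: 0.0
clock: 24.0
position: [0.4905, 0.0594, 0.3702]
ee_rot: [-3.113, -0.419, 0.001]
force: [1.1, 0.1, 0.2]
width: 1.002
gripper_force: 0.0
clock: 24.5
position: [0.522, -0.0573, 0.3685]
ee_rot: [-3.114, -0.415, 0.003]
force: [-0.2, 0.6, -0.1]
width: 1.0
gripper_force: 0.0
[ 0.522 -0.057  0.369] 0.2652627028494015 [-0.09  0.31  0.12  1.87 -0.04  0.97 -1.25]
catch_a_grip [239. 100.] 0.75 [0.487 0.061 0.15 ] tool [-0.002 -0.123  0.219]
catch_b_grip [240. 274.] 0.88 [ 0.518 -0.056  0.15 ] tool [-0.003 -0.003  0.219]
catch_b_grip [204. 400.] 0.19 [ 0.566 -0.13   0.15 ] tool [0.024 0.082 0.218]
gate_hinge [204. 402.] 0.72 [ 0.554 -0.171  0.07 ] tool [0.001 0.118 0.298]
```

View pics/w6.png

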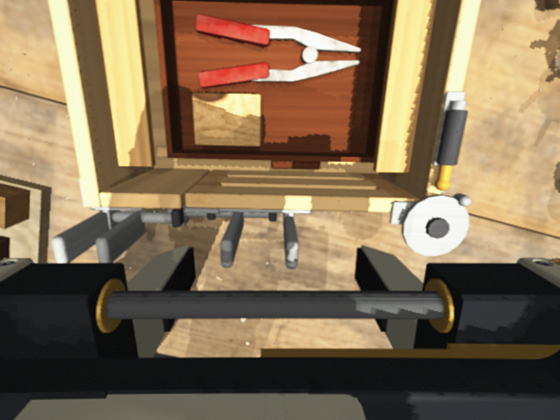

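Catch A stayed drawn back, its tabs close together at cols 80 and 120. Catch B's tabs are at cols 229 and 291, so the squeeze centre is about 3 mm left. Down and squeeze.

```bash
python3 -m inch '-0.002 -0.003 0.02 0 0.0918; -0.002 -0.003 0.045 0 0.0918; -0.002 -0.003 0.061 0 0.0918; -0.002 -0.003 0.061 0 0.0918; -0.002 -0.003 0.061 0 0.0918'; python3 -m inch '0 0 0 0 0; 0 0 0 0 0; 0 0 0 0 0; 0 0 0 0 0; 0 0 0 0 0' 30; python3 -m inch '0 0 0 0 0; 0 0 0 0 0; 0 0 0 0 0; 0 0 0 0 0; 0 0 0 0 0' 30
```

```text
clock: 25.2
position: [0.5193, -0.0533, 0.308]
ee_rot: [-3.113, -0.421, 0.003]
force: [0.5, -0.0, 0.8]
width: 1.001
gripper_force: 0.0
clock: 25.7
position: [0.5192, -0.0535, 0.308]
ee_rot: [-3.112, -0.419, 0.003]
force: [-1.7, 5.3, 4.2]
width: 0.613
gripper_force: 2.3
clock: 26.2
position: [0.5194, -0.0556, 0.3078]
ee_rot: [3.112, 0.416, -0.002]
force: [1.2, -5.2, 0.1]
width: 0.379
gripper_force: 29.9
```

Catch B is fully squeezed. Swinging in arcs.

```bash
python3 -m inch '-0.007 0.003 0 -0.06 0; -0.0145 0.004 0 -0.12 0; -0.0215 0.006 0 -0.18 0; -0.0285 0.0085 0 -0.24 0; -0.0355 0.011 0 -0.3 0'; python3 - <<'E'
from h import *
s=arm.observe();M=R.from_rotvec(s["ee_rot"]).as_matrix();print(np.round(s["position"],4),np.arctan2(M[1,0],M[0,0]),"F tool",np.round(M.T@s["force"],1),np.round(s["ft_torque"],2),s["width"])
E
```

```text
clock: 26.7
position: [0.4868, -0.0723, 0.3079]
ee_rot: [-3.011, -0.885, 0.005]
force: [-6.4, 10.6, 10.2]
width: 0.372
gripper_force: 29.9
[ 0.4868 -0.0723  0.3079] 0.5716631364602213 F tool [  0.3 -12.4 -10.2] [ 2.09  1.47 -0.15] 0.37202226461435206
```

```bash
python3 -m inch '-0.007 -0.0015 0 -0.06 0; -0.0145 -0.002 0 -0.12 0; -0.022 -0.0005 0 -0.18 0; -0.029 0.001 0 -0.24 0; -0.036 0.003 0 -0.3 0'; python3 - <<'E'
from h import *
s=arm.observe();M=R.from_rotvec(s["ee_rot"]).as_matrix();print(np.round(s["position"],4),np.arctan2(M[1,0],M[0,0]),"F tool",np.round(M.T@s["force"],1),np.round(s["ft_torque"],2),s["width"])
E
```

```text
clock: 27.2
position: [0.4593, -0.0962, 0.3078]
ee_rot: [-2.849, -1.324, 0.001]
force: [2.8, -1.1, 0.1]
width: 0.378
gripper_force: 29.9
[ 0.4593 -0.0962  0.3078] 0.8699596062867647 F tool [ 0.9  2.9 -0.1] [ 0.02 -0.18 -0.15] 0.37761386600557273
```

```bash
python3 -m inch '-0.007 0.0015 0 -0.06 0; -0.0145 0.0025 0 -0.12 0; -0.022 0.0035 0 -0.18 0; -0.029 0.005 0 -0.24 0; -0.036 0.007 0 -0.3 0'; python3 - <<'E'
from h import *
s=arm.observe();M=R.from_rotvec(s["ee_rot"]).as_matrix();print(np.round(s["position"],4),np.arctan2(M[1,0],M[0,0]),"F tool",np.round(M.T@s["force"],1),np.round(s["ft_torque"],2),s["width"],np.round(s["joints"],2))
E
```

```text
clock: 27.7
position: [0.4411, -0.128, 0.3078]
ee_rot: [-2.618, -1.735, 0.002]
force: [1.1, 1.8, -0.5]
width: 0.377
gripper_force: 29.9
[ 0.4411 -0.128   0.3078] 1.1705189035581824 F tool [2.1 0.3 0.5] [0.22 0.01 0.02] 0.3768545244973643 [ 0.23  0.29 -0.07  2.08  0.03  0.78 -0.27]
```

```bash
python3 -m inch '-0.007 0.0005 0 -0.06 0; -0.0145 0.0015 0 -0.12 0; -0.022 0.0027 0 -0.18 0; -0.029 0.0044 0 -0.24 0; -0.036 0.0066 0 -0.3 0'; python3 -m inch '-0.007 0.0005 0 -0.06 0; -0.0145 0.0015 0 -0.12 0; -0.022 0.0027 0 -0.18 0; -0.029 0.0044 0 -0.24 0; -0.036 0.0066 0 -0.3 0'; python3 -m inch '0 0 0 0 0; 0 0 0 0 0; 0 0 0 0 0'; python3 - <<'E'
from h import *
s=arm.observe();M=R.from_rotvec(s["ee_rot"]).as_matrix();print(np.round(s["position"],4),np.arctan2(M[1,0],M[0,0]),"F tool",np.round(M.T@s["force"],1),np.round(s["ft_torque"],2),s["width"],np.round(s["joints"],2))
save("wrist","w7")
for n,z in (("catch_a_grip",.15),("catch_b_grip",.15)):
    for r in arm.place_of("wrist",n)[:1]: print(n,np.round(r["point"]),round(r["conf"],2),np.round(atz("wrist",r["point"],z),3))
arm.get_image("scene")
for n,z in (("tray",.003),("mat",0),("jar_mid",.046),("sander_mid",.014),("wheel_mid",.013)):
    for r in arm.place_of("scene",n)[:1]: print(n,round(r["conf"],2),np.round(atz("scene",r["point"],z),3))
E
```

```text
clock: 28.2
position: [0.4331, -0.1637, 0.3079]
ee_rot: [-2.329, -2.107, 0.002]
force: [0.3, 2.3, 0.5]
width: 0.374
gripper_force: 29.9
clock: 28.7
position: [0.4359, -0.2001, 0.3079]
ee_rot: [-1.987, -2.431, 0.002]
force: [0.8, 3.0, 1.5]
width: 0.379
gripper_force: 29.9
clock: 29.0
position: [0.4359, -0.1998, 0.3079]
ee_rot: [-1.993, -2.427, 0.002]
force: [-0.9, 2.0, 3.1]
width: 0.375
gripper_force: 29.9
[ 0.4359 -0.1998  0.3079] 1.766458783885105 F tool [ 2.1 -0.5 -3.1] [ 0.09  0.24 -0.05] 0.3747557581344839 [ 0.45  0.33 -0.17  2.03  0.08  0.8   0.44]
tray 0.58 [0.587 0.386 0.003]
jar_mid 0.55 [ 0.634 -0.407  0.046]
sander_mid 0.46 [ 0.494 -0.438  0.014]
wheel_mid 0.51 [0.731 0.308 0.013]
```

View pics/w7.png

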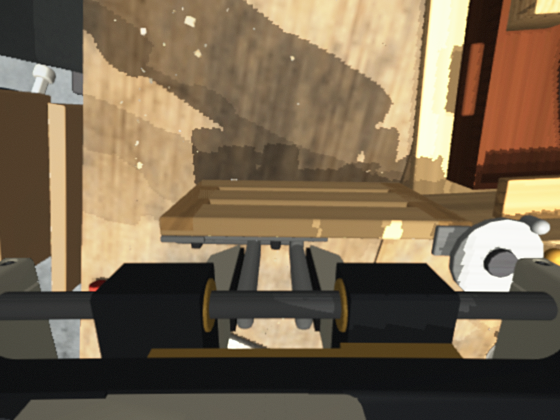

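The gate stands square to the crate at about 1.5 rad (row ~210). The fingers hold both catch B tabs, and the tray and the other things are where they should be. Handing in.

```bash
python3 -c "
from cell import arm
print(arm.sign_off())"
```

```text
the job is handed in; nothing more can be done
None
```

I handed the job in with the gate held open at about 1.5 rad by its squeezed catch, the first catch drawn back, the tray on the mat (about 10 mm off centre at most) and the jar, sanding block and pulley unmoved; no verdict came back.

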